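Nest the work carrier and engage the lapping drive

ROBOT

A 6-joint arm with a two-finger parallel gripper is mounted at the origin on the work surface. World frame = base frame: x ahead of the robot, y to its left, z up, the work surface at z = 0. Lengths are in m, angles in rad, forces in N, time in s.
With the tool pointing down it reaches from about 0.375 to 0.975 m from the base axis. Payload 3.8 kg.
Tool frame: the origin (TCP) lies midway between the tips of the shut fingers; the grasp point (between the pads) lies 19 mm behind it (env.pinch_z is the z of the grasp point in the tool frame, in m); z points along the fingers, y is the line along which they close (so a half turn about z gives the same grasp; the last joint's range is limited). The gripper opens to 85 mm and grips with 20 to 120 N. Pads are 22 mm wide; open, the fingers measure 114 mm over their backs; the gripper's body (76 mm by 85 mm) begins 54 mm behind the grasp point. The pads swing forward as they close: fully open they stand 13 mm farther back than shut.
Start: joints at [-1.334, 0.264, 1.604, -0, 1.274, -0.037], TCP at [0.183, -0.65, 0.231] pointing down, gripper open.
Joint ranges: [-2.63, 2.63], [-0.94, 2.18], [0.31, 2.57], [-1.31, 4.45], [0, 2.66], [-2.55, 2.55]. Speed limits (rad/s): [2.57, 2.57, 3.14, 3.14, 3.14, 3.14].

INTERFACE

Orientations are given as a unit quaternion [w, x, y, z].
In Python, from station import env gives the robot as it stands. Calls block until the motion is done:
- env.movep(position, orientation): joint-space move of the TCP to a pose.
- env.move_straight(position, ori=None, feed=0.15, max_force=None): straight line of the TCP; ori=None keeps the orientation; feed is the mean speed in m/s. With max_force (N) it stops when the force on the tool has changed by that much, and returns True; else False.
- env.movej(angles): joint-space move.
- env.command_gripper(opening): finger opening in m; the grip force is fixed at half the most; returns when the fingers have stopped.
- env.sleep(seconds).
- env.ik(position, orientation): joint angles nearest the present ones, or None.
- env.sense(): the state.
- env.grab_frame(name): name is "side" or "top"; returns the picture (420x560x3 uint8, blue, green, red); there is no depth.
- env.calibration(name): a dict with "fx", "fy", "cx", "cy" (pixels), "extrinsics" (4x4, takes a point from camera to world coordinates). Camera axes: x right, y down, z forward; pixel columns grow to the right and rows downward; lengths in m; the calibration is good to about 2 mm. A picture is of the moment at which its call begins. calibration takes no time and is no camera call.
A pose or a line that the arm cannot do raises env.IKError and nothing moves.
- env.hand_in(): hands the job in; it is judged then, once.
The state is a dict: "t": time; "q": joint angles; "qd": joint speeds; "joint_efforts": joint torques, N m; "tool_pos": TCP position; "tcp_rot": TCP orientation; "wrist_force": force on the tool from outside, world axes, zero at the start; "ft_torque": the same for the moment, N m; "width": finger opening in m; "grip_force": force on a finger pad.
Only numpy, scipy, OpenCV 4.12 (cv2) and the standard library are available. Lean on these libraries where they do the work, as an engineer would, in place of code of your own. Each camera call takes 0.05 s, during which the arm holds its last target. There are 200 camera calls.

TASK

Get the lapping machine ready to run: push the round work carrier across the iron plate until it rests against both rollers of the yoke, then push the drive lever on the selector box past its first click stop and on to its second stop, at the very end of its travel, where it stays. Do it all by pushing with the fingers: the carrier slides flat on the plate and is never lifted or tipped. Leave everything else where it stands.

Things in the scene. Friction and masses are not known exactly. Their poses are not given: they have to be found in the camera images.
- lapper: Lapping machine, fixed: white housing 310 x 310 mm, deck 80 mm above the bench; centred on it a dark round iron plate, 260 mm in diameter, top 95 mm above the bench. Origin: bench height, on the plate's axis. z up; its front (-x) faces the robot, turned by up to 15 degrees. It may stand left or right of the selector box.
- carrier: Work carrier, loose, about 0.6 kg, on the plate: steel drum 76 mm in diameter, 34 mm tall, with a black collar 52 mm wide up to 45 mm and a white knob 22 mm wide up to 62 mm. Origin: centre of its underside (95 mm above the bench when flat on the plate); z up; its yaw does not matter. It slides with ordinary metal friction.
- nest (a point): Point on the plate's top where the carrier's underside centre lies when the carrier touches both rollers, 30 mm from the plate's axis. x points level from the plate's axis to the yoke's post: the way into the nest; z up. The side towards -x is open; the carrier starts there, 55 to 106 mm away in x, up to 30 mm aside.
- yoke_bar (a point): Centre of the fixed yoke's crossbar, 48 mm above the plate; axes as at the nest, which is 35 mm away in -x. Bar: 90 mm (y) x 18 x 10 mm, with pin heads 5 mm above it. Under it at y = +36 and -36 mm two upright white rollers, 24 mm in diameter, 3 to 43 mm above the plate. A 14 mm stem runs in +x to a post at 78 mm, 28 mm wide, top 60 mm above the plate.
- selector: Drive selector box: grey, fixed, 190 (x) x 180 (y) x 70 mm (height). Origin: centre of its underside, on the bench. z up; its front (-x) faces the robot, turned by up to 20 degrees. On top, the lever; two steel end-stop blocks beside its arm, 30 to 55 mm from the hinge axis, reach 19 mm above the top face.
- pivot (a point): Point on the lever's vertical hinge axis, at the selector box's top face (70 mm above the bench); axes as the box's. The box's centre is 20 mm from here towards -x. A hub, the lever's round tail and a spring plunger on the side away from the knob reach at most 30 mm above the top face.
- lever_knob (a point): Point on the axis of the lever's upright black knob, 35 mm above the box's top face, 85 mm from the hinge axis. The knob is a round post, 22 mm in diameter (narrower at its top), from 9 to 61 mm above the top face, at the end of a flat arm 14 mm wide whose top is 16 mm above the top face. Above that the space round the knob is free.
- lever (a joint): Lever angle, rad, anticlockwise from above. 0: off, arm 0.6 to the +y side of the box's -x direction; 0.6: straight to -x, first click stop; 1.2: 0.6 to the -y side, second stop, end of travel. Starts at 0 to 0.04. It takes about 6 N at the knob to leave off or the first stop. Let go between about 0.32 and 0.88 it springs to the first; past 0.92 it goes on to the second and stays.
- plug: Bystander, loose: stepped steel plug, 30 mm wide, 40 mm tall, standing on a far corner of the machine deck. Origin: centre of its underside. Leave it alone.
- jar: Bystander, loose: small brown glass jar, 30 mm wide, 45 mm tall, standing on the other far corner of the machine deck. Origin: centre of its underside. Leave it alone.
- weight: Bystander, loose: round iron weight 64 mm wide, 16 mm thick, with a 20 mm wide grip up to 33 mm, lying on the bench in front of the selector box (robot side), towards its +y side. Origin: centre of its underside. Leave it alone.
- spare_ring: Bystander, loose: steel ring, 56 mm wide with a 38 mm hole, 22 mm tall, lying on the bench in front of the selector box, towards its -y side. Origin: centre of its underside. Leave it alone.
There are look-alikes about, which are no part of the job. Leave any purple look-alike of the carrier alone.

How it is judged:
On the way, in this order (a step that is already met when the one before it is completed fails the run):
1. the carrier is pushed against both rollers (horizontal distance between carrier and nest below 0.005 m and z of carrier in the frame of lapper below 0.099 m and angle between carrier's own z axis and vertical below 0.06 rad), for 0.2 s.
2. the lever is pushed past the first click stop to the second stop (value of joint lever above 1.14 rad and horizontal distance between carrier and nest below 0.005 m), for 0.2 s.
At the end, for the whole second after the job is handed in: The carrier stands flat on the plate against both rollers (its centre within 5 mm of the nest), the lever rests at its second stop (above 1.14 rad), all is still, and no bystander is more than 20 mm from where it stood (all of step 2 and z of carrier in the frame of lapper below 0.099 m and angle between carrier's own z axis and vertical below 0.06 rad and linear speed of carrier below 0.01 m/s and velocity of joint lever between -0.05 and 0.05 rad/s and distance of each of plug, jar, weight, spare_ring from where it was at the start of the episode below 0.02 m); the robot touches nothing.
It fails at once if the carrier is lifted more than 6 mm off the plate, falls off it, or is tipped (z of carrier in the frame of lapper above 0.101 m or z of carrier in the frame of lapper below 0.088 m or angle between carrier's own z axis and vertical above 0.2 rad).
It fails at once if the lever is moved out of off before the carrier is in its nest, or the carrier comes out of it afterwards (value of joint lever above 0.3 rad and horizontal distance between carrier and nest above 0.008 m).
It fails at once if a bystander is pushed aside or carried off (distance of any of plug, jar, weight, spare_ring from where it was at the start of the episode above 0.02 m).
It also fails if it takes over 64 s, if anything falls off the work surface, if the arm or the gripper's body presses on something with over 40 N, if the wrist force passes 120 N, or if a joint passes its speed limit or range.

## Working session

There is one attempt and no reset: what is moved stays moved. The work goes in short steps, each a Python script; the robot and the scene stay as the last script left them, time stands still between calls to the robot, and variables do not carry over. Pictures are saved under pics/ and viewed, at most 10 in all, crops included, and the job is handed in when it is done.

```bash
ls; mkdir -p pics; python3 - <<'E'
from station import env
import cv2,numpy as np
for n in("top","side"):
    cv2.imwrite(f"pics/{n}0.png",cv2.resize(env.grab_frame(n),(784,588),interpolation=cv2.INTER_CUBIC))
    c=env.calibration(n);print(n,c["fx"],c["cx"],c["cy"],np.round(c["extrinsics"],3).tolist())
E
```

```text
pics
top 542.3516296538553 279.84371644732767 221.58173099504754 [[0.022, -0.99, 0.142, 0.348], [-1.0, -0.02, 0.016, -0.005], [-0.012, -0.143, -0.99, 1.47], [0.0, 0.0, 0.0, 1.0]]
side 502.39321587951764 277.6054441314649 203.4140882953344 [[0.961, -0.19, 0.2, 0.294], [-0.276, -0.652, 0.706, -0.788], [-0.004, -0.734, -0.679, 0.89], [0.0, 0.0, 0.0, 1.0]]
```

View pics/top0.png

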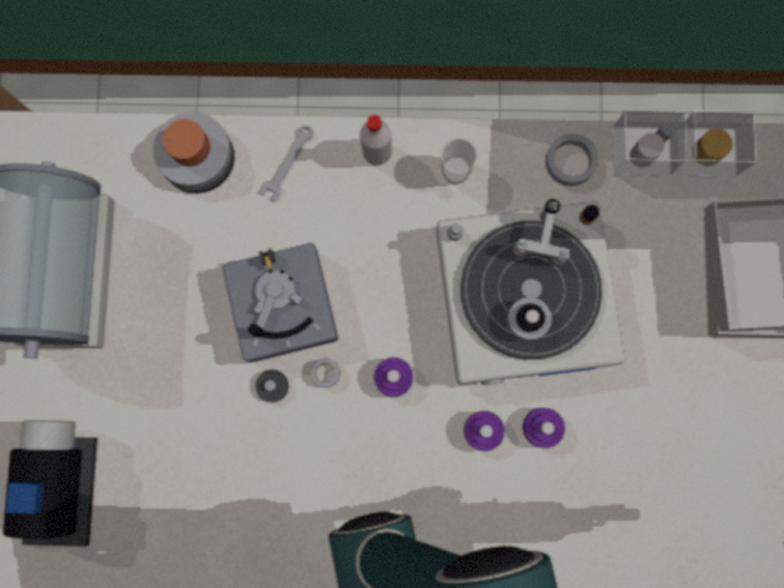

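View pics/side0.png

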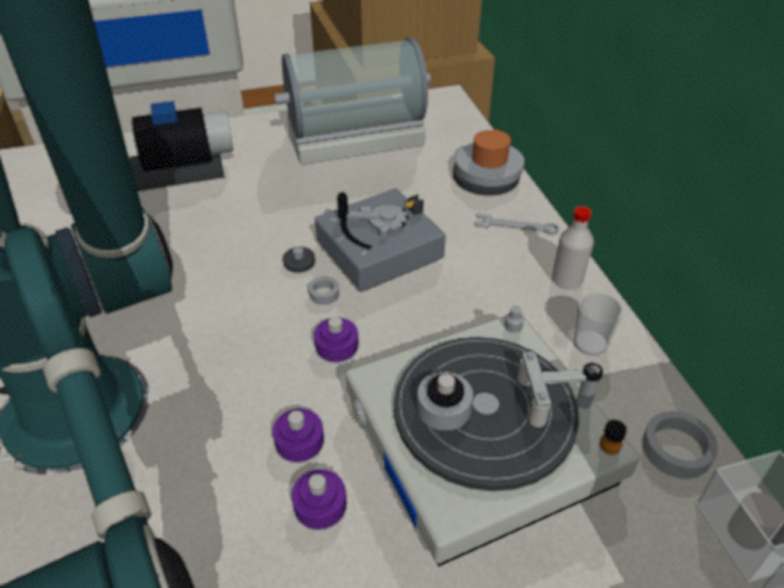

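The top view shows the lapper on the right: plate about (531,289), carrier knob (532,316), crossbar (543,248). The selector is on the left: hub about (273,290), knob about (257,328). The purple look-alikes are on the bench. I'll enlarge the lapper and the selector.

```bash
python3 - <<'E'
from station import env
import cv2
f=env.grab_frame("top")
cv2.imwrite("pics/lap.png",cv2.resize(f[135:280,305:450],(725,580)[:1]*2 and (580,580),interpolation=cv2.INTER_CUBIC)) # x4
cv2.imwrite("pics/sel.png",cv2.resize(f[165:265,150:250],(600,600),interpolation=cv2.INTER_CUBIC)) # x6
E
```

```text
(no output)
```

View pics/lap.png

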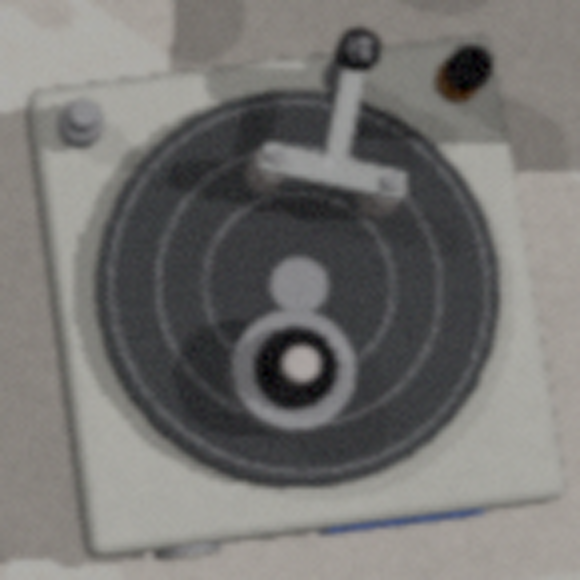

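View pics/sel.png

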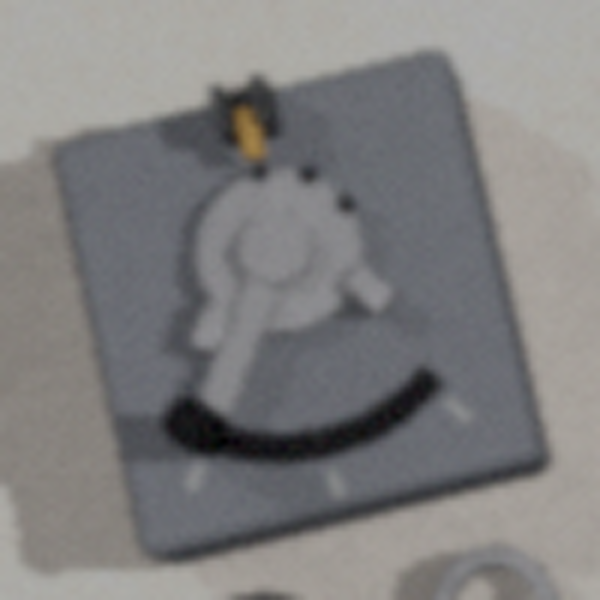

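```bash
cat > h.py <<'E'
from station import env
import numpy as np, cv2
def ray(n,u,v,z):
    c=env.calibration(n);E=np.array(c["extrinsics"])
    d=E[:3,:3]@[(u-c["cx"])/c["fx"],(v-c["cy"])/c["fy"],1]
    return (E[:3,3]+d*(z-E[2,3])/d[2])
def proj(n,p):
    c=env.calibration(n);E=np.array(c["extrinsics"])
    q=E[:3,:3].T@(np.array(p)-E[:3,3])
    return np.array([c["fx"]*q[0]/q[2]+c["cx"],c["fy"]*q[1]/q[2]+c["cy"]])
E
python3 - <<'E'
from h import *
L=lambda u,v,z:ray("top",(u+.5)/4+305-.5,(v+.5)/4+135-.5,z)[:2]
S=lambda u,v,z:ray("top",(u+.5)/6+150-.5,(v+.5)/6+165-.5,z)[:2]
np.set_printoptions(precision=4,suppress=True)
rim=L(297.5,288,.095);disc=L(299,284,.095);print("axis",rim,disc)
print("carrier",L(302,364,.157),L(295,369,.129))
a,b=L(272,155,.153),L(391,182,.153);m=(a+b)/2;post=L(358,48,.155)
print("bar",m,np.linalg.norm(a-b),"post",post)
d=a-b;ang=np.arctan2(-d[0],d[1]);print("ang from heads",ang, "axis->bar",m-disc,np.arctan2(*(m-disc)[::-1]),np.arctan2(*(post-disc)[::-1]),np.linalg.norm(m-disc),np.linalg.norm(post-disc))
c=[S(*p,.07) for p in((52,150),(440,55),(548,465),(160,555))]
print("box",np.array(c),np.mean(c,0),"x dir",[np.arctan2(*(q-p)[::-1]) for p,q in((c[3],c[0]),(c[2],c[1]))])
print("hub",S(275,248,.09),"knob",S(190,412,.131),S(205,430,.085))
E
```

```text
axis [ 0.5896 -0.2365] [ 0.5922 -0.2375]
carrier [ 0.5318 -0.2286] [ 0.5325 -0.229 ]
bar [ 0.6549 -0.2479] 0.07505183575209817 post [ 0.7316 -0.2645]
ang from heads -0.21017157965079009 axis->bar [ 0.0627 -0.0105] -0.16543231286881815 -0.19176647444111025 0.06357075838366798 0.14196888095656032
box [[0.6278 0.3401]
 [0.6739 0.1709]
 [0.4933 0.1173]
 [0.4507 0.2836]] [0.5614 0.228 ] x dir [np.float64(0.3087265601081703), np.float64(0.2885828454699601)]
hub [0.5827 0.2364] knob [0.5059 0.2616] [0.5037 0.2639]
```

```bash
cat >> h.py <<'E'
from scipy.spatial.transform import Rotation as Rn
def down(yaw):
    q=(Rn.from_euler("z",yaw)*Rn.from_euler("x",np.pi)).as_quat(); return np.roll(q,1)
dirn=np.array([np.cos(-.195),np.sin(-.195)]); nest=np.array([.6203,-.242])
E
python3 - <<'E'
from h import *
car=np.array([.532,-.229]); 
for yaw in(-.195,-.195+np.pi):
    j=env.ik([.461,-.215,.25],down(yaw)); print(yaw,j)
    if j is not None and abs(j[5])<2: break
q=down(yaw)
P=lambda xy,z:[*xy,z]
lat=car-nest; s=lat@dirn; start=car-dirn*.072
env.movep(P(start,.25),q)
env.command_gripper(.03)
print(env.move_straight(P(start,.109),q,feed=.1,max_force=8))
print(env.sense()["tool_pos"],env.sense()["width"])
print(env.move_straight(P(nest-dirn*.060,.109),q,feed=.06,max_force=15))
st=env.sense();print(st["tool_pos"],st["wrist_force"],st["t"])
f=env.grab_frame("top");cv2.imwrite("pics/p1.png",cv2.resize(f[135:280,305:450],(580,580),interpolation=cv2.INTER_CUBIC))
E
```

```text
-0.195 [-4.85360309e-01 -6.56057601e-02  1.92963308e+00 -4.44089210e-16
  1.27756534e+00  1.28043602e+00]
False
[ 0.46197389 -0.21534972  0.10978911] 0.029891200238602117
False
[ 0.55988664 -0.2299981   0.10863399] [-5.90948261  1.47317386  5.38197406] 5.9917
```

View pics/p1.png

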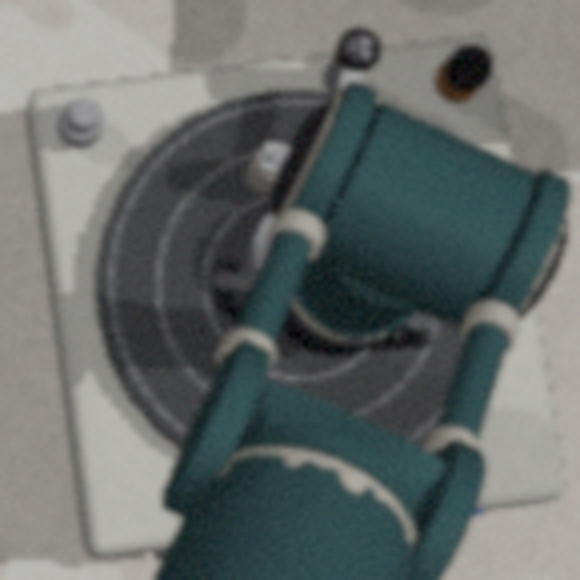

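The arm hides most of the carrier from above; its drum edge shows at about (262,240), just in front of the rollers. I'll push on until contact force, then back off and look.

```bash
python3 - <<'E'
from h import *
q=down(-.195)
w0=env.sense()["wrist_force"]
print(env.move_straight([*(nest-dirn*.036),.109],q,feed=.03,max_force=14))
st=env.sense();p=st["tool_pos"];print(p,(p[:2]-nest)@dirn,st["wrist_force"])
f=env.grab_frame("side")
b=nest-dirn*.085
env.move_straight([*b,.109],q,feed=.1); env.move_straight([*b,.26],q,feed=.2)
env.movep([.45,-.05,.3],q)
f=env.grab_frame("top");cv2.imwrite("pics/p2.png",cv2.resize(f[135:280,305:450],(580,580),interpolation=cv2.INTER_CUBIC))
print(env.sense()["t"])
E
```

```text
True
[ 0.57316397 -0.23229374  0.10786788] -0.04812344449192495 [-0.37898884 -0.59779235  0.38339112]
8.9583
```

View pics/p2.png

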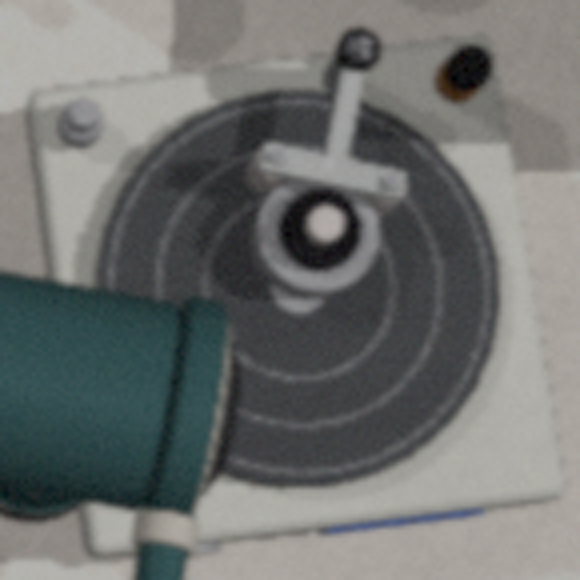

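```bash
python3 - <<'E'
from h import *
L=lambda u,v,z:ray("top",(u+.5)/4+305-.5,(v+.5)/4+135-.5,z)[:2]
m=(L(272,155,.153)+L(391,182,.153))/2
lat=np.array([-dirn[1],dirn[0]])
for c in (L(325,223,.157),L(318,231.5,.129)):
    print(c,(c-nest)@dirn,(c-nest)@lat,"to bar",(m-c)@dirn,(m-c)@lat)
E
```

```text
[ 0.61962   -0.2430457] -0.00046448927355726907 -0.00115764311019439 to bar 0.035587438184674504 0.002056829173126892
[ 0.61988758 -0.24371838] -7.163969618082487e-05 -0.0017657240710718348 to bar 0.03519458860729806 0.0026649101340043366
```

The carrier sits about 35 mm from the bar, which matches the nest. I'll confirm with a centred push by shut fingers, then swing the lever along its arc.

```bash
python3 - <<'E'
from h import *
q=down(-.195); n=np.array([.620,-.2425])
env.command_gripper(0)
b=n-dirn*.075
env.movep([*b,.25],q); env.move_straight([*b,.109],q,feed=.12)
r=env.move_straight([*(n-dirn*.035),.109],q,feed=.02,max_force=14)
st=env.sense();print(r,(st["tool_pos"][:2]-n)@dirn,st["wrist_force"])
env.move_straight([*b,.109],q,feed=.1); env.move_straight([*b,.26],q,feed=.2)
# lever
piv=np.array([.5815,.235]); yaw=.30
def pose(a,back=.022,z=.1):
    ph=yaw+np.pi-.6+a; u=np.array([np.cos(ph),np.sin(ph)]); t=np.array([-u[1],u[0]])
    return [*(piv+.085*u-back*t),z], down(ph+np.pi/2-2*np.pi+np.pi)
env.movep(*pose(0,.045,.26))
f=env.grab_frame("top")
print(env.move_straight(*pose(0,.045),feed=.12,max_force=8))
for a in np.arange(.0,1.31,.1):
    r=env.move_straight(*pose(a),feed=.06,max_force=18)
    st=env.sense();print(round(a,1),r,np.round(st["wrist_force"],1),np.round(st["tool_pos"],3))
    if r: break
print(st["t"])
E
```

```text
True -0.05128652456050278 [0.06862867 0.7135464  0.80965158]
False
0.0 False [-0.6  2.9  0.8] [0.507 0.281 0.101]
0.1 False [0.3 4.7 1. ] [0.503 0.274 0.1  ]
0.2 False [0.1 0.5 1.1] [0.499 0.265 0.1  ]
0.3 False [ 0.4  0.3 -0.1] [0.496 0.256 0.099]
0.4 False [-0.3  0.3 -0.4] [0.495 0.248 0.1  ]
0.5 False [ 0.4  1.2 -0.1] [0.494 0.24  0.1  ]
0.6 False [ 0.3  2.4 -0.8] [0.494 0.232 0.1  ]
0.7 False [ 1.6  5.4 -1. ] [0.495 0.223 0.1  ]
0.8 False [-0.4  1.  -0.2] [0.496 0.214 0.1  ]
0.9 False [0.2 0.6 0.3] [0.499 0.205 0.1  ]
1.0 False [ 0.7  0.4 -0.1] [0.502 0.197 0.1  ]
1.1 False [0.5 0.2 0.1] [0.506 0.19  0.1  ]
1.2 True [-1.9  3.2  1.9] [0.508 0.186 0.099]
21.6083
```

```bash
python3 - <<'E'
from h import *
st=env.sense();p=st["tool_pos"]
ph=.3+np.pi+.55;t=np.array([-np.sin(ph),np.cos(ph)])
env.move_straight([*(p[:2]-.03*t),p[2]],feed=.1)
p=env.sense()["tool_pos"];env.move_straight([p[0],p[1],.3],feed=.2)
env.movep([.4,.02,.35],down(1.2))
f=env.grab_frame("top");g=lambda c:cv2.resize(c,(400,400),interpolation=cv2.INTER_CUBIC)
cv2.imwrite("pics/p3.png",np.hstack([g(f[165:265,150:250]),g(f[145:245,320:420])]))
print(env.sense()["t"],env.sense()["wrist_force"])
E
```

```text
24.1333 [-0.18402297 -0.34967371  0.04309629]
```

View pics/p3.png

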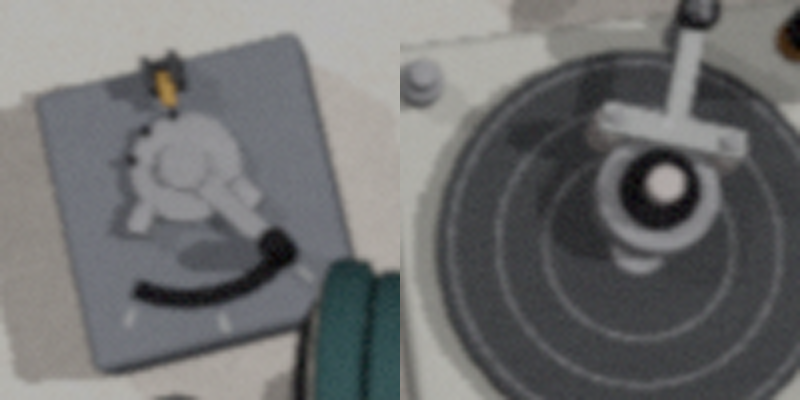

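The lever knob at (277,247) is at the third mark, with the arm against its end stop. The carrier knob at (665,183) has not moved from its seated position. Handing in.

```bash
python3 -c "
from station import env
print(env.hand_in())"
```

```text
the job is handed in; nothing more can be done
None
```

The job is handed in at about 24 s: the last picture shows the carrier seated against both rollers and the lever at its second stop, though the hand-in gave no verdict. I did not re-check the bystanders in a final picture.

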